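# Release and pull a plug-in relay module

## Robot

A 6-joint arm with a two-finger parallel gripper is mounted at the origin on the work surface. World frame = base frame: x ahead of the robot, y to its left, z up, the work surface at z = 0. Lengths are in m, angles in rad, forces in N, time in s.
With the tool pointing down it reaches from about 0.35 to 0.975 m from the base axis. Payload 17.4 kg.
Tool frame: the origin (TCP) lies midway between the tips of the shut fingers; the grasp point (between the pads) lies 19 mm behind it; x points along the fingers, y is the direction in which the jaws open and shut, and the axes are right-handed (so a half turn about x gives the same grasp; the last joint's range is limited). The gripper opens to 85 mm and grips with 20 to 120 N. Pads are 22 mm wide; open, the fingers measure 114 mm over their backs; the gripper's body (76 mm by 85 mm) begins 54 mm behind the grasp point. The pads swing forward as they close: fully open they stand 13 mm farther back than shut.
Start: joints at [1.177, 0.116, 1.442, -0, 1.584, -0.038], TCP at [0.235, 0.633, 0.231] pointing down, gripper open.
Joint ranges: [-2.83, 2.83], [-0.83, 2.19], [0.07, 2.5], [-1.14, 4.28], [0.01, 3], [-2.97, 2.97]. Speed limits (rad/s): [1.89, 1.89, 2.22, 3.14, 3.14, 3.14].

## Interface

Orientations are given as a 3x3 rotation matrix whose columns are the frame's x, y, z axes.
In Python, from cell import * gives the robot as it stands.
- The arm moves only by the shell command python3 -m handwheel 'ROWS'. ROWS is JSON, a list of rows, each an object with "delta_pos": the shift along the tool's x, y, z in m, a list of three; "dr": the turn, a rotation vector about the tool's x, y, z in rad, a list of three; "gripper": the finger opening in m, from 0 to 0.0854. A call has 1 to 5 rows; each row shifts and turns the commanded pose from where the row before left it, along the tool's axes as they then stand; what a row does not reach is not made up. A row lasts 1/8 s, in which the tool goes at most 62.5 mm and 10.7 degrees, less where a joint would pass 70% of its speed; a pose out of reach is approached as far as the arm can. A call is refused whole if a number of a shift passes 0.0625 or a number of a turn 0.188, either way. A call with a gripper value outside its range is refused whole. The fingers move at their own pace and stop on an object; the grip force is fixed at half the most. Time passes only in rows, so rows that do not move let the fingers close. It gives the time, the measured TCP pose, the force and the opening at its end, in the units of the state.
- get_state(): the state, without advancing time (a new reading comes with each control period).
- get_image(name): name is "scene" or "top"; returns the picture (420x560x3 uint8, red, green, blue); there is no depth.
- camera_info(name): a dict with "fx", "fy", "cx", "cy" (pixels), "rvec" (rotation vector, rad) and "tvec" (3), from world to camera coordinates, as OpenCV has them. Camera axes: x right, y down, z forward; pixel columns grow to the right and rows downward; lengths in m; the calibration is good to about 2 mm. A picture is of the moment at which its call begins. camera_info takes no time and is no camera call.
- sign_off(): hands the job in, once; it reports no verdict.
Trained networks look in the newest picture that a camera, given by its name, has taken for a name from the list of things; names that differ only in an ending like _2 or _b are one class to them, and where a whole thing is asked for, a point or a joint stands for the part that bears it (a point fixed in the world has none). Each returns a list of dicts, best first, with "score" (0 to 1); they miss things now and then, are a little off and sometimes report something else, mostly with a low value. They report only what shows in the picture. A call takes as long as a camera call. They do not tell look-alikes from the thing itself.
- boxes_of(camera, query): "location" ([row, column] in pixels, amid what is visible of it).
- masks_of(camera, query): "pixels" (420x560 bool, what is visible of it) and "location" ([row, column] in pixels, amid what is visible of it).
- mark_of(camera, query): "location" ([row, column] in pixels: a listed point, or the origin of a listed thing).
The state is a dict: "t": time; "q": joint angles; "joint_velocities": joint speeds; "tau": joint torques, N m; "ee_pos": TCP position; "tcp_rot": TCP orientation; "contact_force": force on the tool from outside, world axes, zero at the start; "torque": the same for the moment, N m; "opening": finger opening in m.
Only numpy, scipy, OpenCV 4.12 (cv2) and the standard library are available. Lean on these libraries where they do the work, as an engineer would, in place of code of your own. Each camera call takes 0.05 s, during which the arm holds its last target.

## Task

The plug-in relay module on the test plate has to come out. Take the orange-handled driver from the rack and push its rod straight down the release slot in front of the module, feeling for the hidden latch tab and pressing it gently (never more than 18 N on the rod) until the module springs up. Then draw the module out; finish with the module standing upright in the grey tray, the driver back in its empty hole in the rack and the other things as they were.

Things in the scene. Friction and masses are not known exactly. Their poses are not given: they have to be found in the camera images.
- slot (a point): centre of the mouth of the upright release slot, in the flat white top (orange marks) of the grey latch tower on the test plate, 70 mm above the table. Slot 8 mm wide along this frame's x, 16 mm long along its y, 1.5 mm chamfer; 12 mm of guide, then a hollow with the hidden latch tab. x points level to the module (its axis 64 mm away along x), z up. Tower 48 x 40 mm, fixed
- station: the fixed test plate, 200 x 200 mm, origin under its centre, axes as slot's. Its latch tab, 20 x 26 mm, lies level, straight below the slot, 14 to 36 mm down: it differs from unit to unit and is not measured. It yields at 4 to 8 N, rising to 9 to 11 N, frees the module after 4 to 6 mm (force then drops a little), stops hard after 7.5 mm, springs back. At most 18 N may act between driver and plate's equipment
- bay (a point): centre of the grey module bay's mouth, 44 mm above the table, axes as slot's. Bay walls 4 mm thick, 1 mm play round the module. On the plate beside it: a contactor at +y (near side 52 mm from this point, 86 mm high) and terminal blocks at -y (near side 54 mm away, 45 mm high)
- module_center (a point): centre (half-way up) of the loose plug-in relay module: white box, blue band, green terminals on top, 56 (x) x 36 (y) x 80 mm (z), 0.14 to 0.28 kg; grasp its sides along its y. Upright in the bay, centre about 56 mm above the table while latched; when the latch lets go an ejector lifts it to about 67 mm and keeps it there; it can then be drawn straight up (40 mm clears the bay)
- module: the same module, origin at the centre of its underside; a 6 mm lip at the foot of its front (-x) is held by the latch's hook
- driver_grip (a point): centre of the handle of the driver: round orange handle 24 mm in diameter, 80 mm long, z along the driver from rod to handle. It stands upright in one of the rack's three holes, handle's underside resting on the rack's top, so this point is 125 mm above the table. 75 g
- driver_tip (a point): lower end of the driver's steel rod, 6 mm in diameter (tapering to 3.6 mm over the last 4 mm) and 75 mm long below the handle; 115 mm from the handle's centre; z from rod to handle
- driver: the same driver, origin at the centre of the handle's underside, z from rod to handle
- rack_center (a point): centre of the top face of the fixed black screwdriver rack, 85 mm above the table; top 50 (x) x 150 mm (y) and 20 mm thick on two cheeks, open below
- hole0 (a point): mouth of the rack's hole at its -y end, on the top face, 10 mm in diameter, chamfered by 2 mm, through the 20 mm top
- hole1 (a point): the same for the middle hole, 48 mm further along the rack's y
- hole2 (a point): the same for the hole at the +y end
- tray_center (a point): centre of the inner floor (4 mm above the table) of the fixed grey open tray, 140 x 140 mm outside, walls 4 mm thick and 28 mm high
- driver_b_grip (a point): bystander: handle centre of the blue-handled driver in the rack, same size but with an 8.4 mm rod
- driver_g_grip (a point): bystander: handle centre of the green-handled driver in the rack, same size but with an 8.4 mm rod
- contactor_c (a point): bystander: centre of a loose black and white contactor, 75 x 45 x 82 mm
- button_green_c (a point): bystander: centre of a green push button standing on end, 30 mm wide, 57 mm high
- button_red_c (a point): bystander: centre of the same in red
- meter_c (a point): bystander: centre of a yellow multimeter lying flat, 85 x 165 x 36 mm
- relay_c (a point): bystander: centre of a grey relay on its socket, 75 x 18 x 68 mm
Things that resemble listed ones, but are neither listed nor needed, are in the scene too. Leave any purple or turquoise look-alike of the module alone.

How it is judged:
On the way:
1. with the driver's rod down in the release slot, the module springs up by more than 8 mm (z of driver_tip in the frame of slot below -0.012 m and z of module_center in the frame of station above 0.062 m and horizontal distance between driver_tip and slot below 0.012 m), for 0.1 s.
At the end, for the whole second after the job is handed in: The driver stands upright (within 7 degrees) in a rack hole, its handle down on the rack (within 5 mm) and within 10 mm of the hole's axis; the module stands upright (within 6 degrees) on the tray's floor, within 50 mm of its middle along each side; both at rest and released (angle between driver_tip's own z axis and vertical below 0.12 rad and z of driver_tip in the frame of rack_center between -0.08 and -0.07 m and (horizontal distance between driver_grip and hole0 below 0.01 m or horizontal distance between driver_grip and hole1 below 0.01 m or horizontal distance between driver_grip and hole2 below 0.01 m) and linear speed of each of driver, module below 0.02 m/s and x of module_center in the frame of tray_center between -0.05 and 0.05 m and y of module_center in the frame of tray_center between -0.05 and 0.05 m and z of module_center in the frame of tray_center below 0.046 m and angle between module_center's own z axis and vertical below 0.1 rad); the robot touches nothing.
It fails at once if more than 18 N between the driver and the test plate's equipment (slot, latch tab, module bay) (contact force between driver and station above 18 N).
It fails at once if a bystander (another driver, contactor, push button, meter, relay) is moved by more than 30 mm (distance of any of driver_b_grip, driver_g_grip, contactor_c, button_green_c, button_red_c, meter_c, relay_c from where it was at the start of the episode above 0.03 m).
It also fails if it takes over 64 s, if anything falls off the work surface, if the arm or the gripper's body presses on something with over 40 N, if the wrist force passes 120 N, or if a joint passes its speed limit or range.

## Working session

There is one attempt and no reset: what is moved stays moved. The work goes in short steps, Python scripts to look and compute and a shell command to move; the robot and the scene stay as the last step left them, time stands still between calls to the robot, and variables do not carry over. Pictures are saved under pics/ and viewed, and the job is handed in when it is done.

```bash
ls; mkdir -p pics; python3 - <<'E'
from cell import *
import cv2
s=get_state(); print(s)
for c in("scene","top"):
    im=get_image(c); cv2.imwrite(f"pics/{c}0.png",im[:,:,::-1]); print(camera_info(c))
E
```

```text
pics
{'t': 0.0, 'q': array([ 1.17721137e+00,  1.16500370e-01,  1.44226731e+00,  1.19290124e-05,
        1.58397844e+00, -3.78054792e-02]), 'joint_velocities': array([-0.00063558,  0.00099003, -0.002662  , -0.0005704 , -0.00196194,
        0.00075482]), 'tau': array([-6.13857672e-03, -7.31990147e+01, -6.32478690e+01, -3.81163172e-04,
        6.35590462e-03,  2.03315398e-05]), 'ee_pos': array([0.23505488, 0.63255536, 0.2305512 ]), 'tcp_rot': array([[-4.53373137e-04,  3.48320733e-01,  9.37375304e-01],
       [-1.06070011e-03,  9.37374706e-01, -3.48321024e-01],
       [-9.99999335e-01, -1.15219349e-03, -5.55166698e-05]]), 'contact_force': array([-0.06563691,  0.3031849 , -0.46171107]), 'torque': array([ 0.00824725, -0.01234516,  0.0087084 ]), 'opening': 0.08512464338536763}
{'fx': 532.4436271491597, 'fy': 532.4436271491597, 'cx': 279.27014852327176, 'cy': 206.67341802509296, 'rvec': array([ 0.98327646,  2.2953529 , -1.23908481]), 'tvec': array([ 0.39432883, -0.13488462,  1.44598998])}
{'fx': 511.72071913521404, 'fy': 511.72071913521404, 'cx': 284.7535582157369, 'cy': 198.39041696075776, 'rvec': array([ 2.1657248 , -2.18343097,  0.09821096]), 'tvec': array([0.01313713, 0.59087965, 1.05432053])}
```

View pics/scene0.png

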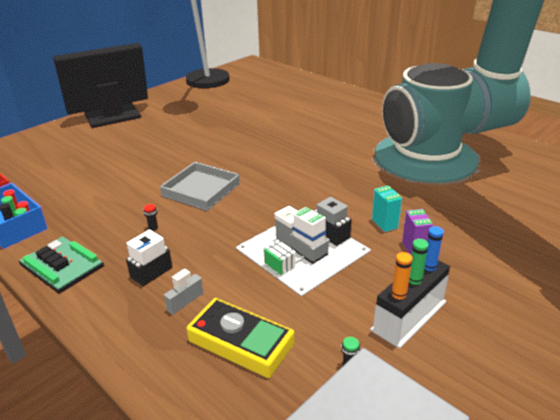

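View pics/top0.png

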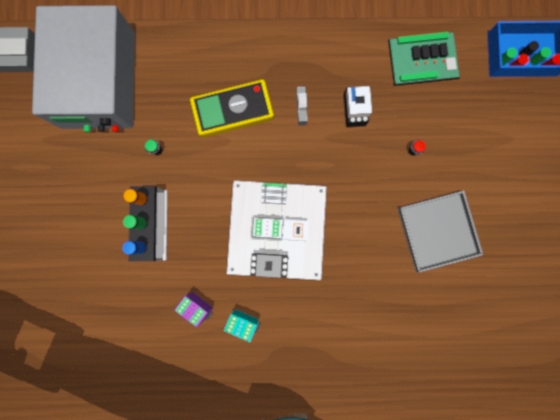

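```bash
cat > h.py <<'E'
from cell import *
import numpy as np, cv2
def cam(c):
    i=camera_info(c);R=cv2.Rodrigues(np.array(i['rvec']))[0];t=np.array(i['tvec']).ravel()
    K=np.array([[i['fx'],0,i['cx']],[0,i['fy'],i['cy']],[0,0,1]]);return K,R,t
def proj(c,P):
    K,R,t=cam(c);P=np.atleast_2d(P);q=(K@(R@P.T+t[:,None]));return (q[:2]/q[2]).T[:,::-1]  # row,col
def onz(c,rc,z):
    K,R,t=cam(c);d=R.T@np.linalg.inv(K)@np.array([rc[1],rc[0],1.]);o=-R.T@t
    return o+d*(z-o[2])/d[2]
def tri(rcs):
    A=[];b=[]
    for c,rc in rcs.items():
        K,R,t=cam(c);d=R.T@np.linalg.inv(K)@np.array([rc[1],rc[0],1.]);d/=np.linalg.norm(d);o=-R.T@t
        M=np.eye(3)-np.outer(d,d);A.append(M);b.append(M@o)
    return np.linalg.lstsq(np.vstack(A),np.hstack(b),rcond=None)[0]
E
python3 - <<'E'
from h import *
for c in("scene","top"):
    print(c,"base",proj(c,[0,0,0]),"tcp",proj(c,[.235,.633,.231]))
hz={'slot':.07,'bay':.044,'module_center':.056,'driver_grip':.125,'rack_center':.085,'hole0':.085,'hole1':.085,'hole2':.085,'tray_center':.004,'station':0,'contactor_c':.041,'driver_tip':.01}
for n in hz:
    for c in("top","scene"):
        for m in mark_of(c,n)[:3]: print(n,c,np.round(m['location'],1),round(m['score'],2),np.round(onz(c,m['location'],hz[n]),4))
E
```

```text
scene base [[157.00609101 424.4702386 ]] tcp [[211.34009222 727.63105399]]
top base [[485.17735725 291.12974189]] tcp [[404.74472677 -91.56810613]]
slot top [228.4 293.5] 0.85 [ 0.5261 -0.0088  0.07  ]
slot top [247.5 138.9] 0.16 [0.4903 0.3025 0.07  ]
slot scene [211.5 287.4] 0.57 [ 0.5171 -0.0218  0.07  ]
slot scene [248.4 432.9] 0.29 [0.4211 0.2649 0.07  ]
bay top [221.5 265.5] 0.58 [0.5417 0.0486 0.044 ]
bay top [200.3 140.6] 0.53 [0.5879 0.3081 0.044 ]
bay scene [238.3 311. ] 0.88 [0.5273 0.0533 0.044 ]
bay scene [258.3 145.8] 0.73 [ 0.7936 -0.1397  0.044 ]
module_center top [310.4 194.2] 0.82 [0.3631 0.1927 0.056 ]
module_center top [324.9 241.3] 0.75 [0.3336 0.0978 0.056 ]
module_center top [227.  267.4] 0.63 [0.5298 0.0443 0.056 ]
module_center scene [207.7 385.3] 0.73 [0.3491 0.1089 0.056 ]
module_center scene [233.6 307.8] 0.68 [0.5319 0.0486 0.056 ]
module_center scene [235.7 414.8] 0.67 [0.3926 0.2096 0.056 ]
driver_grip top [195.9 135.2] 0.51 [0.5892 0.2957 0.125 ]
driver_grip scene [274.4 397.8] 0.57 [0.5856 0.2899 0.125 ]
driver_grip scene [217.4 151.6] 0.55 [ 0.7642 -
[... 1032 characters left out ...]
 0.085 ]
hole2 scene [250.4 300.8] 0.69 [0.6088 0.0993 0.085 ]
hole2 scene [280.8 414.5] 0.68 [0.5386 0.297  0.085 ]
tray_center top [232.4 441.5] 0.81 [ 0.5171 -0.3271  0.004 ]
tray_center scene [187.2 203.5] 0.97 [ 0.5109 -0.3171  0.004 ]
station top [228.8 273.8] 0.89 [0.5278 0.0325 0.    ]
station top [196.6 144. ] 0.41 [0.5998 0.3133 0.    ]
station scene [249.3 301.1] 0.8 [0.5261 0.0255 0.    ]
contactor_c top [105.1 359.6] 0.89 [ 0.787 -0.152  0.041]
contactor_c top [221.2 134.6] 0.41 [0.5447 0.3206 0.041 ]
contactor_c top [230.5 440.2] 0.39 [ 0.5202 -0.3133  0.041 ]
contactor_c scene [255.5 147.2] 0.57 [ 0.785  -0.1485  0.041 ]
driver_tip top [224.7 144. ] 0.41 [0.5385 0.3095 0.01  ]
```

```bash
python3 - <<'E'
from h import *
a=cv2.imread("pics/top0.png");b=cv2.imread("pics/scene0.png")
A=cv2.resize(a[170:290,220:340],None,fx=5,fy=5,interpolation=cv2.INTER_CUBIC)
cv2.imwrite("pics/zt.png",A)
A=cv2.resize(b[190:290,230:380],None,fx=5,fy=5,interpolation=cv2.INTER_CUBIC)
cv2.imwrite("pics/zs.png",A)
A=cv2.resize(a[175:275,110:180],None,fx=6,fy=6,interpolation=cv2.INTER_CUBIC)
B=cv2.resize(b[215:345,360:460],None,fx=4.6,fy=4.6,interpolation=cv2.INTER_CUBIC)
B=B[:598];A=A[:598];h=min(len(A),len(B))
cv2.imwrite("pics/zr.png",np.hstack([A[:h,:400],B[:h,:400]]))
E
```

```text
(no output)
```

View pics/zt.png

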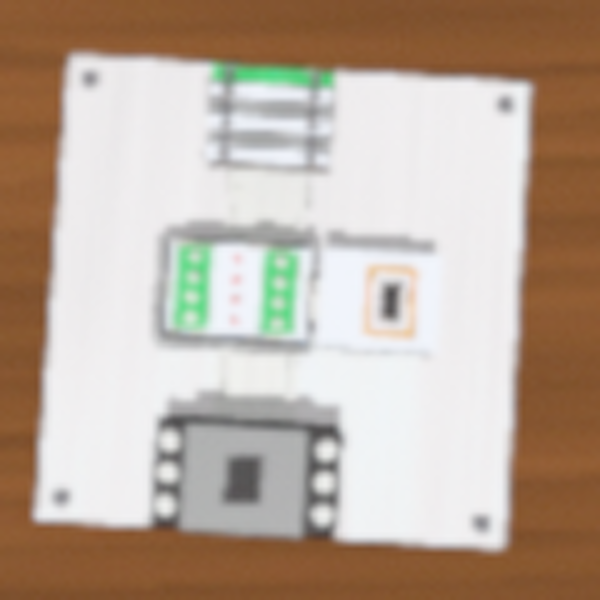

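View pics/zs.png

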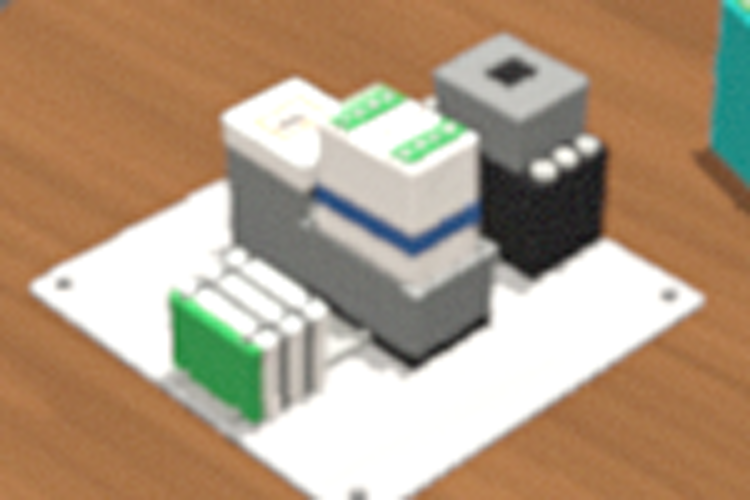

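View pics/zr.png

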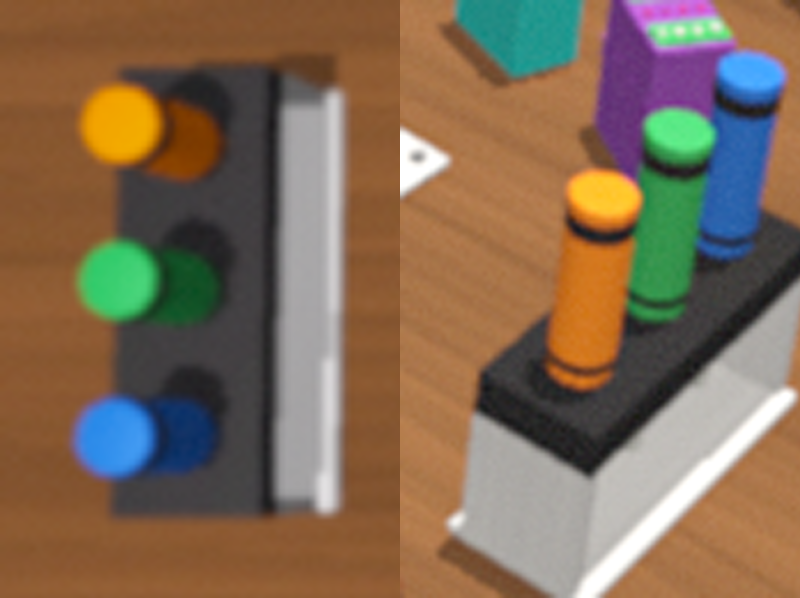

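```bash
python3 - <<'E'
from h import *
zt=lambda u,v:(170+(v+.5)/5-.5,220+(u+.5)/5-.5)
zs=lambda u,v:(190+(v+.5)/5-.5,230+(u+.5)/5-.5)
ra=lambda u,v:(175+(v+.5)/6-.5,110+(u+.5)/6-.5)
rb=lambda u,v:(215+(v+.5)/4.6-.5,360+(u-400+.5)/4.6-.5)
p=print
p("slot",onz("top",zt(391,301),.07),onz("scene",zs(291,122),.07),tri({"top":zt(391,301),"scene":zs(291,122)}))
C=[onz("top",zt(*x),.004) for x in((68,53),(532,82),(507,550),(33,521))]
p(np.round(C,4),"centre",np.mean(C,0)); S=np.array(C)
for i in range(4): p(np.linalg.norm(S[i]-S[i-1]))
xd=(S[0]-S[1]+S[3]-S[2]); p("plate x ang",np.degrees(np.arctan2(xd[1],xd[0])), np.degrees(np.arctan2(*( (S[3]+S[2]-S[0]-S[1])[[1,0]]))))
p("mod top",onz("top",zt(238,289),.096),onz("scene",zs(398,125),.096))
for n,u,w in(("o",(122,124),(603,196)),("g",(120,280),(679,133)),("b",(116,437),(750,76))):
    p(n,onz("top",ra(*u),.165),onz("scene",rb(*w),.165),tri({"top":ra(*u),"scene":rb(*w)}))
T=[onz("top",ra(*x),.085) for x in((120,66),(272,66),(268,514),(112,514))];p(np.round(T,4),np.mean(T,0))
T=[onz("top",x,.028) for x in((209,400),(192,464.5),(251,481),(270,417.5))];p(np.round(T,4),np.mean(T,0))
E
python3 - <<'E'
import cv2
a=cv2.imread("pics/top0.png")
cv2.imwrite("pics/ztr.png",cv2.resize(a[180:280,390:490],None,fx=6,fy=6,interpolation=cv2.INTER_CUBIC))
E
```

```text
slot [ 0.52321113 -0.01748224  0.07      ] [ 0.52327167 -0.01483948  0.07      ] [ 0.52260261 -0.01680456  0.06878591]
[[ 0.6335  0.1196  0.004 ]
 [ 0.6192 -0.0811  0.004 ]
 [ 0.419  -0.0674  0.004 ]
 [ 0.4328  0.1343  0.004 ]] centre [0.52613982 0.0263776  0.004     ]
0.20121010576913734
0.20119937498031484
0.20070219294433517
0.2021426099550881
plate x ang 86.00078248169221 175.94550399646883
mod top [0.52765047 0.0433015  0.096     ] [0.52325902 0.04406052 0.096     ]
o [0.58652917 0.29366062 0.165     ] [0.58663675 0.29657849 0.165     ] [0.5860259  0.29501297 0.16366218]
g [0.53859334 0.29334405 0.165     ] [0.5388372 0.2966311 0.165    ] [0.53797774 0.294875   0.16344188]
b [0.49079947 0.29363345 0.165     ] [0.49217831 0.29727385 0.165     ] [0.49020274 0.29523929 0.1627591 ]
[[0.614  0.319  0.085 ]
 [0.6136 0.2683 0.085 ]
 [0.465  0.2674 0.085 ]
 [0.4654 0.3188 0.085 ]] [0.53946862 0.29337147 0.085     ]
[[ 0.5664 -0.2342  0.028 ]
 [ 0.6013 -0.3715  0.028 ]
 [ 0.4771 -0.401   0.028 ]
 [ 0.4388 -0.267   0.028 ]] [ 0.52090491 -0.31842028  0.028     ]
```

View pics/ztr.png

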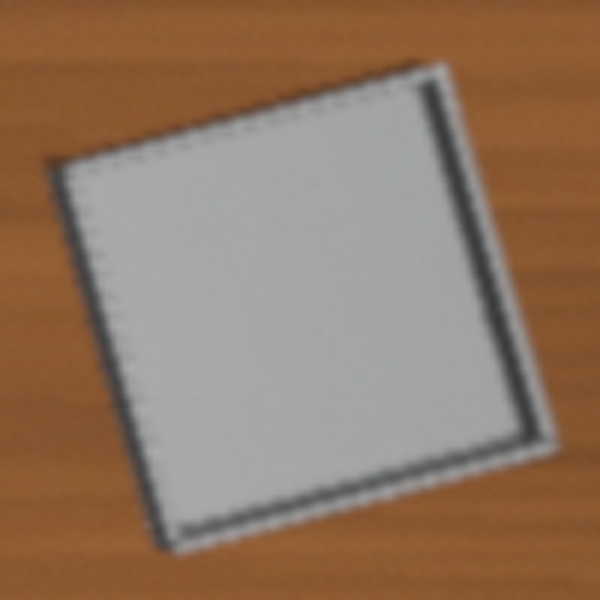

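```bash
python3 -m handwheel '[{"delta_pos":[0,0,0],"dr":[-0.178,0,0],"gripper":0.085},{"delta_pos":[0,0,0],"dr":[-0.178,0,0],"gripper":0.085},{"delta_pos":[0,-0.043,0.045],"dr":[0,0,0],"gripper":0.085},{"delta_pos":[0,-0.043,0.045],"dr":[0,0,0],"gripper":0.085},{"delta_pos":[0,-0.043,0.045],"dr":[0,0,0],"gripper":0.085}]'
```

```text
t: 1.92
ee_pos: [0.3712, 0.5024, 0.2314]
tcp_rot: [[0.0, -0.001, 1.0], [0.0, 1.0, 0.001], [-1.0, 0.0, 0.0]]
contact_force: [0.8, 0.6, -0.1]
opening: 0.0847
```

```bash
python3 -m handwheel '[{"delta_pos":[0,-0.0415,0.043],"dr":[0,0,0],"gripper":0.085},{"delta_pos":[0,-0.0415,0.043],"dr":[0,0,0],"gripper":0.085},{"delta_pos":[0,-0.0415,0.043],"dr":[0,0,0],"gripper":0.085},{"delta_pos":[0,-0.0415,0.043],"dr":[0,0,0],"gripper":0.085},{"delta_pos":[0,-0.0415,0.043],"dr":[0,0,0],"gripper":0.085}]'
python3 - <<'E'
from h import *
import time
s=get_state();print(s['ee_pos'],s['t'])
a=get_image("top");b=get_image("scene")
p=s['ee_pos'];print(proj("top",p),proj("scene",p))
A=cv2.resize(a[140:260,70:190],None,fx=4,fy=4,interpolation=cv2.INTER_CUBIC)
B=cv2.resize(b[160:340,340:420],None,fx=3,fy=3,interpolation=cv2.INTER_CUBIC)
B=cv2.resize(b[180:340,320:460],None,fx=3,fy=3,interpolation=cv2.INTER_CUBIC)
m=np.zeros((480,900,3),np.uint8);m[:480,:480]=A;m[:480,480:]=B
cv2.imwrite("pics/g1.png",cv2.resize(m[:,:,::-1],(800,427)))
E
```

```text
t: 2.55
ee_pos: [0.5864, 0.2947, 0.2315]
tcp_rot: [[0.0, -0.0, 1.0], [0.0, 1.0, 0.0], [-1.0, 0.0, 0.0]]
contact_force: [0.0, -0.8, -0.1]
opening: 0.085
[0.58640655 0.29471594 0.23149815] 2.55
[[191.56825829 117.57044999]] [[222.09158131 407.69850285]]
```

View pics/g1.png

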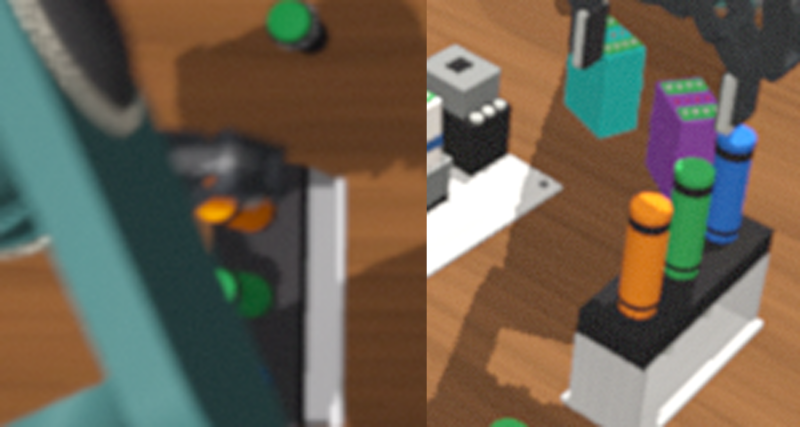

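```bash
python3 - <<'E'
from h import *
for z in(.2315,.238,.2445): print(z,proj("scene",[[.5864,.2947-.0425,z],[.5864,.2947+.0425,z],[.5864,.2947,z],[.5754,.2947+.0425,z],[.5974,.2947+.0425,z]]))
b=get_image("scene")
cv2.imwrite("pics/g2.png",cv2.resize(b[160:250,340:460,::-1],None,fx=6,fy=6,interpolation=cv2.INTER_CUBIC))
E
```

```text
0.2315 [[211.29134421 384.11107145]
 [233.57358823 432.79309091]
 [222.08454516 407.6919468 ]
 [230.28239087 436.7476552 ]
 [236.92037775 428.77172942]]
0.238 [[207.80306883 384.49445288]
 [229.96373034 433.42931246]
 [218.53580715 408.19433398]
 [226.6873671  437.39693529]
 [233.29569657 429.3943553 ]]
0.2445 [[204.28397014 384.88122197]
 [226.31989899 434.07152168]
 [214.95472339 408.70130027]
 [223.05879311 438.05227473]
 [229.63661159 430.02289086]]
```

View pics/g2.png

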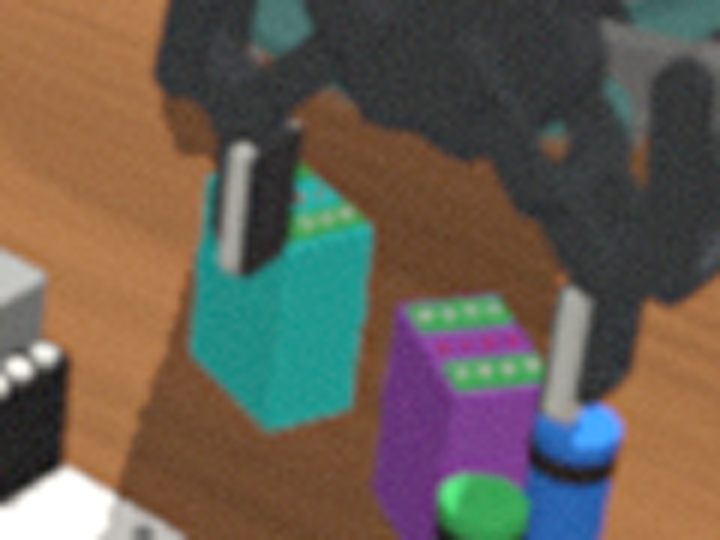

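```bash
python3 -m handwheel '[{"delta_pos":[0.02,0.001,0.0003],"dr":[0,0,0],"gripper":0.085},{"delta_pos":[0.05,0,0],"dr":[0,0,0],"gripper":0.085},{"delta_pos":[0.04,0,0],"dr":[0,0,0],"gripper":0.085},{"delta_pos":[0.0135,0,0],"dr":[0,0,0],"gripper":0.085}]'
python3 -m handwheel '[{"delta_pos":[0,0,0],"dr":[0,0,0],"gripper":0.03},{"delta_pos":[0,0,0],"dr":[0,0,0],"gripper":0.026},{"delta_pos":[0,0,0],"dr":[0,0,0],"gripper":0.026}]'
```

```text
t: 3.2
ee_pos: [0.5834, 0.2978, 0.1042]
tcp_rot: [[-0.004, -0.002, 1.0], [-0.002, 1.0, 0.002], [-1.0, -0.002, -0.004]]
contact_force: [-0.1, 0.5, 1.4]
opening: 0.0847
t: 3.58
ee_pos: [0.586, 0.2976, 0.1094]
tcp_rot: [[0.002, -0.0, 1.0], [0.001, 1.0, 0.0], [-1.0, 0.001, 0.002]]
contact_force: [0.3, -0.3, -0.5]
opening: 0.0318
```

```bash
python3 - <<'E'
from h import *
print(get_state()['ee_pos'],get_state()['opening'])
b=get_image("scene")
cv2.imwrite("pics/g3.png",cv2.resize(b[190:330,340:460,::-1],None,fx=4,fy=4,interpolation=cv2.INTER_CUBIC))
E
```

```text
[0.586019   0.29762708 0.1094244 ] 0.03175617512877803
```

View pics/g3.png

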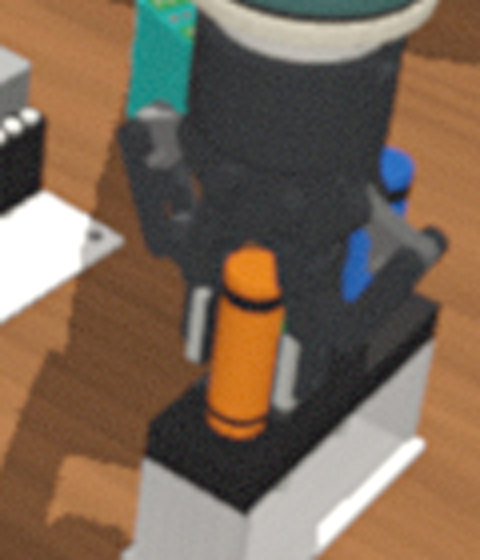

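```bash
python3 -m handwheel '[{"delta_pos":[0,-0.0016,0],"dr":[0,0,0],"gripper":0.03},{"delta_pos":[0,0,0],"dr":[0,0,0],"gripper":0.026}]'
python3 -m handwheel '[{"delta_pos":[0,0,0],"dr":[0,0,0],"gripper":0.023}]'
python3 -m handwheel '[{"delta_pos":[0,0,0],"dr":[0,0,0],"gripper":0.0}]'
python3 -m handwheel '[{"delta_pos":[0,0,0],"dr":[0,0,0],"gripper":0.0}]'
```

```text
t: 3.88
ee_pos: [0.5856, 0.2956, 0.108]
tcp_rot: [[0.0, -0.0, 1.0], [0.0, 1.0, 0.0], [-1.0, 0.0, 0.0]]
contact_force: [-0.5, -0.0, 0.5]
opening: 0.0261
t: 4.0
ee_pos: [0.5856, 0.2956, 0.108]
tcp_rot: [[0.0, -0.0, 1.0], [-0.0, 1.0, 0.0], [-1.0, -0.0, 0.0]]
contact_force: [-0.4, -1.2, 1.6]
opening: 0.0229
t: 4.12
ee_pos: [0.5857, 0.2956, 0.1081]
tcp_rot: [[0.0, -0.0, 1.0], [0.0, 1.0, 0.0], [-1.0, 0.0, 0.0]]
contact_force: [0.7, -1.0, 4.6]
opening: 0.0229
t: 4.25
ee_pos: [0.5857, 0.2956, 0.1082]
tcp_rot: [[0.0, -0.0, 1.0], [-0.0, 1.0, 0.0], [-1.0, -0.0, 0.0]]
contact_force: [-0.4, -1.9, 5.3]
opening: 0.0229
```

```bash
python3 -m handwheel '[{"delta_pos":[-0.01,0,0],"dr":[0,0,0],"gripper":0.0},{"delta_pos":[-0.03,0,0],"dr":[0,0,0],"gripper":0.0},{"delta_pos":[-0.04,0,0],"dr":[0,0,0],"gripper":0.0},{"delta_pos":[-0.03,0,0],"dr":[0,0,0],"gripper":0.0},{"delta_pos":[-0.01,0,0],"dr":[0,0,0],"gripper":0.0}]'
python3 -m handwheel '[{"delta_pos":[0,-0.03,-0.005],"dr":[0,0,0],"gripper":0.0},{"delta_pos":[0,-0.06,-0.012],"dr":[0,0,0],"gripper":0.0},{"delta_pos":[0,-0.06,-0.012],"dr":[0,0,0],"gripper":0.0},{"delta_pos":[0,-0.06,-0.012],"dr":[0,0,0],"gripper":0.0},{"delta_pos":[0,-0.05,-0.012],"dr":[0,0,0],"gripper":0.0}]'
python3 -m handwheel '[{"delta_pos":[0,-0.035,-0.007],"dr":[0,0,0],"gripper":0.0},{"delta_pos":[0,-0.0155,-0.0022],"dr":[0,0,0],"gripper":0.0},{"delta_pos":[0,0,0],"dr":[0,0,0],"gripper":0.0}]'
```

```text
t: 4.88
ee_pos: [0.5859, 0.296, 0.23]
tcp_rot: [[0.002, -0.0, 1.0], [0.001, 1.0, 0.0], [-1.0, 0.001, 0.002]]
contact_force: [-0.4, 0.4, -1.0]
opening: 0.0224
t: 5.5
ee_pos: [0.5316, 0.0338, 0.2268]
tcp_rot: [[-0.001, 0.0, 1.0], [-0.0, 1.0, -0.0], [-1.0, -0.0, -0.001]]
contact_force: [1.0, 0.2, -1.0]
opening: 0.0226
t: 5.88
ee_pos: [0.5233, -0.0151, 0.2273]
tcp_rot: [[-0.001, 0.001, 1.0], [0.0, 1.0, -0.001], [-1.0, 0.0, -0.001]]
contact_force: [0.6, 1.3, -0.7]
opening: 0.0227
```

```bash
python3 - <<'E'
from h import *
s=get_state();print(s['ee_pos'],s['contact_force'])
b=get_image("scene");a=get_image("top")
p=s['ee_pos'];tip=p+[0,0,.0188-.115];print(tip,proj("scene",tip))
cv2.imwrite("pics/g4.png",cv2.resize(b[130:290,220:380,::-1],None,fx=3.7,fy=3.7,interpolation=cv2.INTER_CUBIC))
cv2.imwrite("pics/g4t.png",a[:,:,::-1])
E
```

```text
[ 0.52331191 -0.01511699  0.22728876] [ 0.60711325  1.313289   -0.66644328]
[ 0.52331191 -0.01511699  0.13108876] [[188.99578736 287.39725519]]
```

View pics/g4.png

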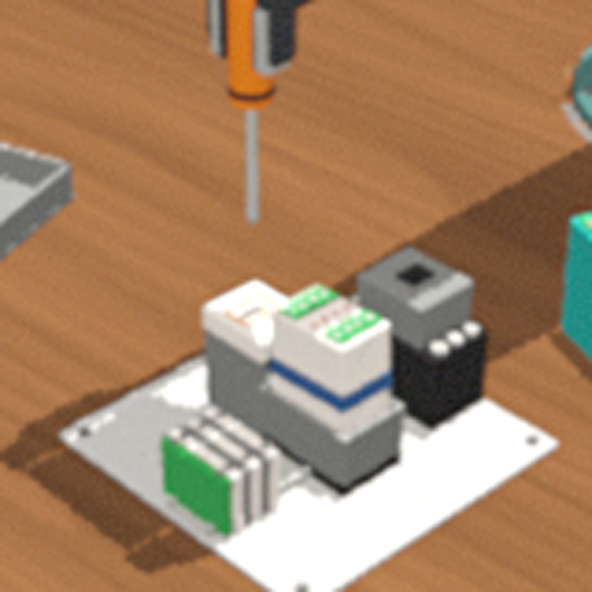

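View pics/g4t.png

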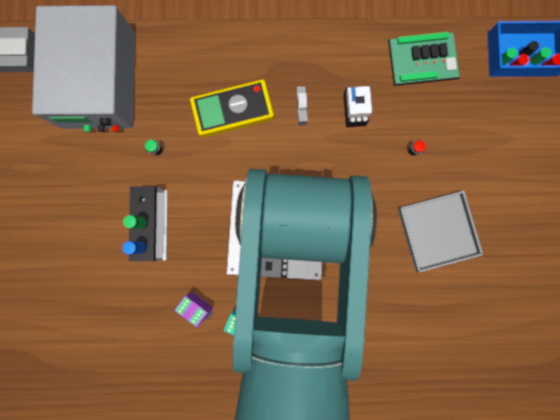

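```bash
python3 -m handwheel '[{"delta_pos":[0.025,-0.001,0],"dr":[0,0,0],"gripper":0.0},{"delta_pos":[0.025,0,0],"dr":[0,0,0],"gripper":0.0},{"delta_pos":[0.004,0,0],"dr":[0,0,0],"gripper":0.0},{"delta_pos":[0,0,0],"dr":[0,0,0],"gripper":0.0}]'
python3 - <<'E'
from h import *
s=get_state();print(s['ee_pos'],s['contact_force'])
b=get_image("scene")
p=s['ee_pos'];tip=p+[0,0,.0188-.115];print(tip,proj("scene",tip))
cv2.imwrite("pics/g5.png",cv2.resize(b[190:240,260:320,::-1],None,fx=10,fy=10,interpolation=cv2.INTER_CUBIC))
E
```

```text
t: 6.48
ee_pos: [0.5236, -0.0152, 0.1743]
tcp_rot: [[0.0, -0.001, 1.0], [0.0, 1.0, 0.001], [-1.0, 0.0, 0.0]]
contact_force: [0.2, -0.0, -0.4]
opening: 0.0225
[ 0.52361433 -0.01519627  0.17431059] [ 0.21694905 -0.01433511 -0.35105795]
[ 0.52361433 -0.01519627  0.07811059] [[210.77694586 287.52383079]]
```

View pics/g5.png

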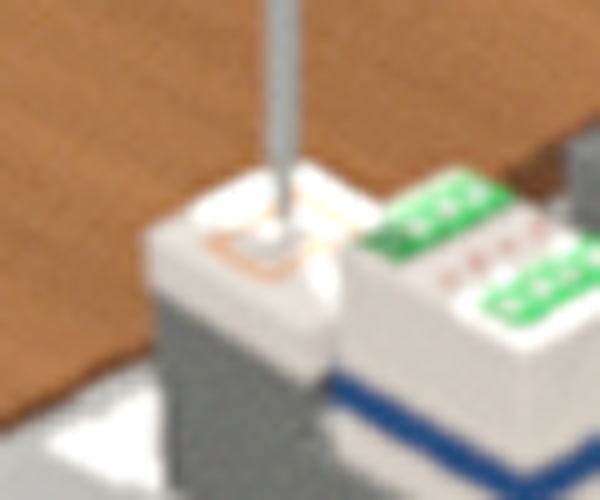

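```bash
python3 - <<'E'
import cv2
b=cv2.imread("pics/scene0.png")
cv2.imwrite("pics/g5o.png",cv2.resize(b[190:240,260:320],None,fx=10,fy=10,interpolation=cv2.INTER_CUBIC))
E
```

```text
(no output)
```

View pics/g5o.png

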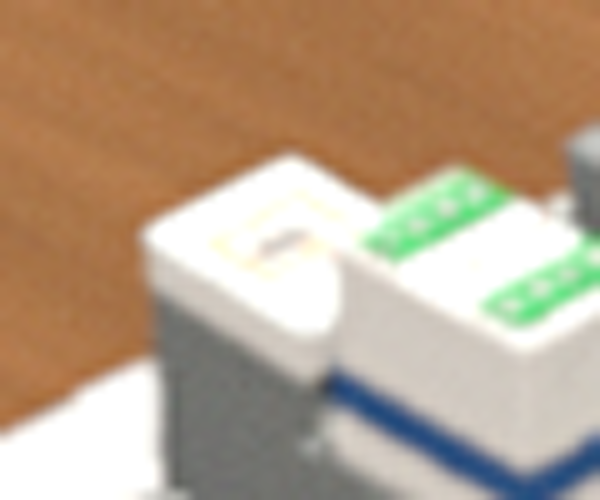

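```bash
python3 - <<'E'
from h import *
for rc in((211.9,287.0),(212.4,287.0),(212.4,287.5),(212.9,287.5)): print(rc,onz("scene",rc,.07))
print(proj("top",[.5233,-.016,.07]))
E
```

```text
(211.9, 287.0) [ 0.51877554 -0.02139906  0.07      ]
(212.4, 287.0) [ 0.52012043 -0.02012305  0.07      ]
(212.4, 287.5) [ 0.51941275 -0.01935455  0.07      ]
(212.9, 287.5) [ 0.52075485 -0.01808317  0.07      ]
[[229.76185497 297.06465463]]
```

```bash
python3 - <<'E'
from h import *
a=cv2.imread("pics/top0.png",0).astype(float);b=cv2.imread("pics/scene0.png",0).astype(float)
def cen(im,r,c,w=4):
    r0,c0=int(round(r)),int(round(c));P=im[r0-w:r0+w+1,c0-w:c0+w+1];W=np.clip(np.median(P)-25-P,0,None)
    y,x=np.mgrid[r0-w:r0+w+1,c0-w:c0+w+1];return (W*y).sum()/W.sum(),(W*x).sum()/W.sum()
zt=lambda u,v:(170+(v+.5)/5-.5,220+(u+.5)/5-.5)
zs=lambda u,v:(190+(v+.5)/5-.5,230+(u+.5)/5-.5)
for t,s in(((505,104),(64,285)),((90,78),(358,495)),((62,497),(669,296))):
    p=cen(a,*zt(*t),3);q=cen(b,*zs(*s),3)
    q2=(q[0]-.6,q[1]-.65)
    print(p,q,onz("top",p,.004)[:2],onz("scene",q,.004)[:2],onz("scene",q2,.004)[:2])
print(cen(a,*zt(391,301),4), onz("top",cen(a,*zt(391,301),4),.07), zt(391,301))
E
```

```text
(np.float64(190.37295081967213), np.float64(320.62295081967216)) (np.float64(246.27407407407406), np.float64(241.41975308641975)) [ 0.60981122 -0.06930922] [ 0.60805448 -0.07061127] [ 0.6075987  -0.07315057]
(np.float64(185.19024390243902), np.float64(237.55609756097562)) (np.float64(288.98582995951415), np.float64(301.1356275303644)) [0.6225568  0.11018478] [0.61974694 0.11055273] [0.61935344 0.10852332]
(np.float64(268.9609929078014), np.float64(231.82624113475177)) (np.float64(248.27272727272728), np.float64(363.6676136363636)) [0.4429584  0.12234778] [0.43835944 0.12238766] [0.43764726 0.12017612]
(np.float64(229.88193956430078), np.float64(297.6914968376669)) [ 0.52304789 -0.0172617   0.07      ] (229.8, 297.8)
```

```bash
python3 - <<'E'
from h import *
for r in (211.0,211.35,211.7): print(onz("scene",(r,288.2),.0762))
print(proj("scene",[[.520,-.0185,.07],[.5232,-.0148,.07]]), proj("scene",[[.5236,-.0152,.0762]]))
E
```

```text
[ 0.52123189 -0.01554495  0.0762    ]
[ 0.52217063 -0.01465762  0.0762    ]
[ 0.52310755 -0.013772    0.0762    ]
[[212.6732581  287.60372002]
 [213.99292547 287.83747338]] [[211.53567199 287.53633456]]
```

```bash
python3 -m handwheel '[{"delta_pos":[0.0035,-0.0025,-0.001],"dr":[0,0,0],"gripper":0.0},{"delta_pos":[0,0,0],"dr":[0,0,0],"gripper":0.0}]'
python3 - <<'E'
from h import *
b=get_image("scene");s=get_state();print(s['ee_pos'],s['contact_force'])
cv2.imwrite("pics/g6.png",cv2.resize(b[195:230,265:315,::-1],None,fx=16,fy=16,interpolation=cv2.INTER_CUBIC))
print(masks_of("scene","slot")[:1] and [ (m['location'],m['score']) for m in mark_of("scene","slot")])
E
```

```text
t: 6.78
ee_pos: [0.5224, -0.0185, 0.1705]
tcp_rot: [[0.0, -0.0, 1.0], [-0.0, 1.0, 0.0], [-1.0, -0.0, 0.0]]
contact_force: [-0.0, -0.3, -1.4]
opening: 0.0228
[ 0.52238478 -0.01840459  0.17052622] [0.08261228 0.5121279  0.2390901 ]
[([214.1, 288.1], 0.57), ([289.8, 180.7], 0.21)]
```

View pics/g6.png

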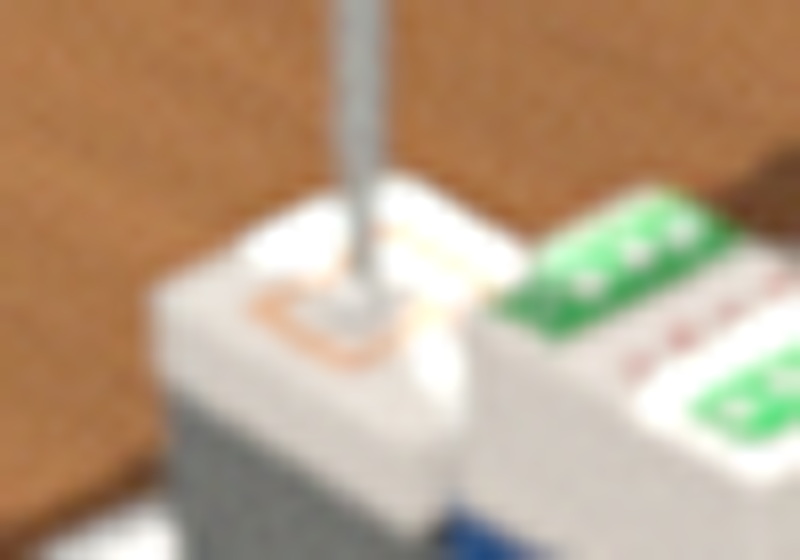

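```bash
python3 -m handwheel '[{"delta_pos":[0,0.0015,0],"dr":[0,0,0],"gripper":0.0},{"delta_pos":[0.0015,0,0],"dr":[0,0,0],"gripper":0.0},{"delta_pos":[0.001,0,0],"dr":[0,0,0],"gripper":0.0}]'
python3 -m handwheel '[{"delta_pos":[0.001,0,0],"dr":[0,0,0],"gripper":0.0}]'
python3 -m handwheel '[{"delta_pos":[0.0007,0,0],"dr":[0,0,0],"gripper":0.0}]'
```

```text
t: 7.3
ee_pos: [0.5224, -0.0168, 0.1676]
tcp_rot: [[-0.0, -0.0, 1.0], [-0.0, 1.0, 0.0], [-1.0, -0.0, -0.0]]
contact_force: [0.7, -0.2, -1.1]
opening: 0.0226
t: 7.42
ee_pos: [0.5224, -0.0168, 0.1667]
tcp_rot: [[-0.0, -0.0, 1.0], [-0.0, 1.0, 0.0], [-1.0, -0.0, -0.0]]
contact_force: [0.9, -0.5, -0.9]
opening: 0.0223
t: 7.55
ee_pos: [0.5224, -0.0168, 0.166]
tcp_rot: [[-0.0, -0.0, 1.0], [-0.0, 1.0, 0.0], [-1.0, -0.0, -0.0]]
contact_force: [-0.8, -0.2, -0.9]
opening: 0.0227
```

```bash
for i in 1 2 3; do python3 -m handwheel '[{"delta_pos":[0.001,0,0],"dr":[0,0,0],"gripper":0.0}]' | grep -E "ee_pos|force"; done
```

```text
ee_pos: [0.5224, -0.0168, 0.1651]
contact_force: [0.2, -0.9, 0.2]
ee_pos: [0.5224, -0.0168, 0.1641]
contact_force: [0.7, -0.1, -1.0]
ee_pos: [0.5224, -0.0168, 0.163]
contact_force: [-0.5, -0.3, -0.5]
```

```bash
python3 -m handwheel '[{"delta_pos":[0.0015,0,0],"dr":[0,0,0],"gripper":0.0},{"delta_pos":[0.0015,0,0],"dr":[0,0,0],"gripper":0.0}]' | grep -E "ee_pos|force"
python3 -m handwheel '[{"delta_pos":[0.0015,0,0],"dr":[0,0,0],"gripper":0.0},{"delta_pos":[0.0015,0,0],"dr":[0,0,0],"gripper":0.0}]' | grep -E "ee_pos|force"
```

```text
ee_pos: [0.5224, -0.0168, 0.16]
contact_force: [-0.1, -0.6, -1.5]
ee_pos: [0.5224, -0.0168, 0.157]
contact_force: [0.4, -0.5, -0.6]
```

```bash
python3 - <<'E'
from h import *
b=get_image("scene");s=get_state();print(s['ee_pos'],s['contact_force'],s['t'])
cv2.imwrite("pics/g7.png",cv2.resize(b[180:240,260:330,::-1],None,fx=9,fy=9,interpolation=cv2.INTER_CUBIC))
E
```

```text
[ 0.52231069 -0.01681122  0.15677798] [-0.47126017 -0.30093522 -0.60390306] 8.475
```

View pics/g7.png

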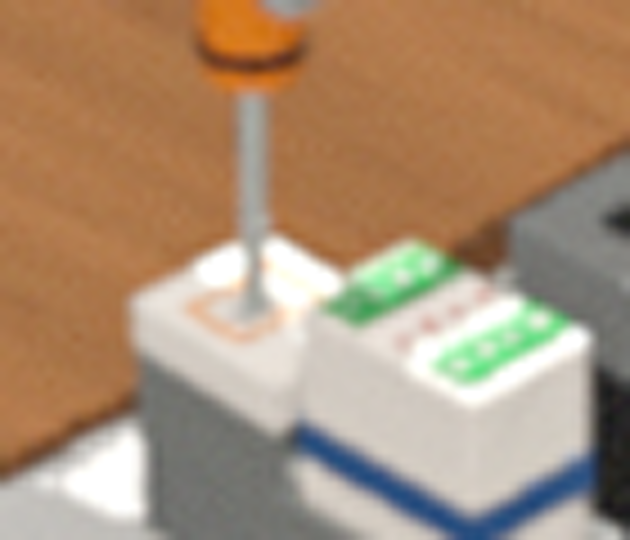

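```bash
python3 -m handwheel '[{"delta_pos":[0.0015,0,0],"dr":[0,0,0],"gripper":0.0},{"delta_pos":[0.0015,0,0],"dr":[0,0,0],"gripper":0.0}]' | grep -E "ee_pos|force"
```

```text
ee_pos: [0.5224, -0.0168, 0.154]
contact_force: [0.8, 0.1, -0.6]
```

```bash
python3 -m handwheel '[{"delta_pos":[0.0015,0,0],"dr":[0,0,0],"gripper":0.0},{"delta_pos":[0.0015,0,0],"dr":[0,0,0],"gripper":0.0}]' | grep -E "ee_pos|force"
```

```text
ee_pos: [0.5224, -0.0168, 0.151]
contact_force: [-0.0, -0.5, -0.9]
```

```bash
python3 -m handwheel '[{"delta_pos":[0.0015,0,0],"dr":[0,0,0],"gripper":0.0}]' | grep -E "ee_pos|force"
```

```text
ee_pos: [0.5224, -0.0168, 0.1495]
contact_force: [0.5, -0.2, -1.4]
```

Nothing yet (tip about 18.6 mm down). Carrying on.

```bash
python3 -m handwheel '[{"delta_pos":[0.0015,0,0],"dr":[0,0,0],"gripper":0.0},{"delta_pos":[0.0015,0,0],"dr":[0,0,0],"gripper":0.0}]' | grep -E "ee_pos|force"
```

```text
ee_pos: [0.5223, -0.0168, 0.1465]
contact_force: [-0.6, -0.8, -0.7]
```

```bash
python3 -m handwheel '[{"delta_pos":[0.0015,0,0],"dr":[0,0,0],"gripper":0.0}]' | grep -E "ee_pos|force"
```

```text
ee_pos: [0.5224, -0.0168, 0.1451]
contact_force: [-0.3, 0.3, 5.3]
```

```bash
python3 -m handwheel '[{"delta_pos":[0.001,0,0],"dr":[0,0,0],"gripper":0.0}]' | grep -E "ee_pos|force"
python3 -m handwheel '[{"delta_pos":[0.001,0,0],"dr":[0,0,0],"gripper":0.0}]' | grep -E "ee_pos|force"
```

```text
ee_pos: [0.5227, -0.0168, 0.1448]
contact_force: [-0.8, -0.2, 8.2]
ee_pos: [0.5228, -0.0168, 0.1442]
contact_force: [-1.3, 0.7, 9.4]
```

```bash
python3 -m handwheel '[{"delta_pos":[0.001,0,0],"dr":[0,0,0],"gripper":0.0}]' | grep -E "ee_pos|force"
```

```text
ee_pos: [0.5228, -0.0168, 0.1433]
contact_force: [-1.6, -0.2, 10.2]
```

```bash
python3 -m handwheel '[{"delta_pos":[0.001,0,0],"dr":[0,0,0],"gripper":0.0}]' | grep -E "ee_pos|force"
```

```text
ee_pos: [0.5229, -0.0168, 0.1424]
contact_force: [-1.9, -0.0, 10.2]
```

```bash
python3 -m handwheel '[{"delta_pos":[0.0008,0,0],"dr":[0,0,0],"gripper":0.0}]' | grep -E "ee_pos|force"
```

```text
ee_pos: [0.5229, -0.0168, 0.1417]
contact_force: [-2.1, -0.4, 11.2]
```

```bash
python3 -m handwheel '[{"delta_pos":[0.0008,0,0],"dr":[0,0,0],"gripper":0.0}]' | grep -E "ee_pos|force"
```

```text
ee_pos: [0.5229, -0.0168, 0.1408]
contact_force: [-1.9, 0.7, 7.2]
```

```bash
python3 -m handwheel '[{"delta_pos":[0.0006,0,0],"dr":[0,0,0],"gripper":0.0}]' | grep -E "ee_pos|force"
```

```text
ee_pos: [0.5228, -0.0169, 0.1399]
contact_force: [-1.6, -0.4, 7.9]
```

Force dropped (11.2 → 7.2 N): the latch likely let go. Checking.

```bash
python3 - <<'E'
from h import *
b=get_image("scene");s=get_state();print(s['ee_pos'],s['contact_force'],s['t'])
cv2.imwrite("pics/g8.png",cv2.resize(b[170:260,250:350,::-1],None,fx=6,fy=6,interpolation=cv2.INTER_CUBIC))
E
```

```text
[ 0.52275587 -0.01681655  0.13985238] [-1.06672116 -0.04339952  7.70441274] 10.4
```

View pics/g8.png

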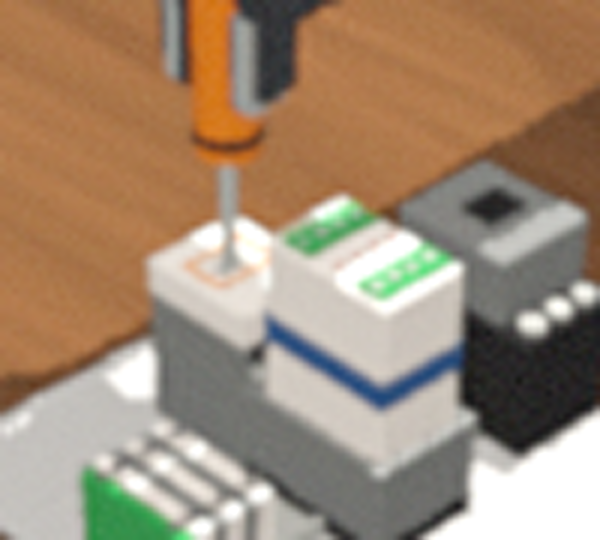

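```bash
python3 -m handwheel '[{"delta_pos":[0,0,0],"dr":[0,0,0],"gripper":0.0},{"delta_pos":[-0.01,0,0],"dr":[0,0,0],"gripper":0.0},{"delta_pos":[-0.03,0,0],"dr":[0,0,0],"gripper":0.0},{"delta_pos":[-0.03,0,0],"dr":[0,0,0],"gripper":0.0},{"delta_pos":[-0.025,0,0],"dr":[0,0,0],"gripper":0.0}]'
python3 -m handwheel '[{"delta_pos":[0,0.03,0.005],"dr":[0,0,0],"gripper":0.0},{"delta_pos":[0,0.06,0.012],"dr":[0,0,0],"gripper":0.0},{"delta_pos":[0,0.06,0.012],"dr":[0,0,0],"gripper":0.0},{"delta_pos":[0,0.06,0.012],"dr":[0,0,0],"gripper":0.0},{"delta_pos":[0,0.06,0.012],"dr":[0,0,0],"gripper":0.0}]'
python3 -m handwheel '[{"delta_pos":[0,0.03,0.008],"dr":[0,0,0],"gripper":0.0},{"delta_pos":[0,0.01,0.002],"dr":[0,0,0],"gripper":0.0},{"delta_pos":[0,0,0],"dr":[0,0,0],"gripper":0.0},{"delta_pos":[0,0,0],"dr":[0,0,0],"gripper":0.0}]'
python3 - <<'E'
from h import *
b=get_image("scene");s=get_state();print(s['ee_pos'],s['contact_force'],s['t'])
cv2.imwrite("pics/g9.png",cv2.resize(b[160:320,340:460,::-1],None,fx=3.7,fy=3.7,interpolation=cv2.INTER_CUBIC))
cv2.imwrite("pics/g9m.png",cv2.resize(b[180:260,250:350,::-1],None,fx=6,fy=6,interpolation=cv2.INTER_CUBIC))
E
```

```text
t: 11.02
ee_pos: [0.5224, -0.0168, 0.2355]
tcp_rot: [[0.001, -0.0, 1.0], [-0.0, 1.0, 0.0], [-1.0, -0.0, 0.001]]
contact_force: [-0.0, 0.2, -0.3]
opening: 0.0225
t: 11.65
ee_pos: [0.5754, 0.2553, 0.2343]
tcp_rot: [[0.0, -0.0, 1.0], [0.0, 1.0, 0.0], [-1.0, 0.0, 0.0]]
contact_force: [1.1, -1.0, -0.4]
opening: 0.0227
t: 12.15
ee_pos: [0.5853, 0.2922, 0.2342]
tcp_rot: [[0.0, 0.001, 1.0], [-0.0, 1.0, -0.001], [-1.0, -0.0, 0.0]]
contact_force: [-0.2, 0.1, -1.7]
opening: 0.0225
[0.58531158 0.29209684 0.23426031] [-0.7216634  -0.06939178 -1.07440868] 12.2
```

View pics/g9.png

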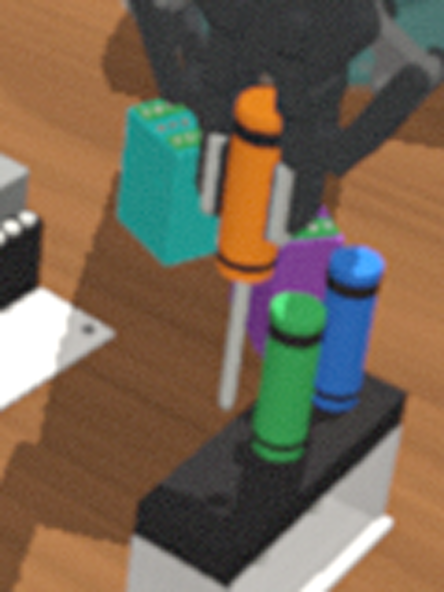

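View pics/g9m.png

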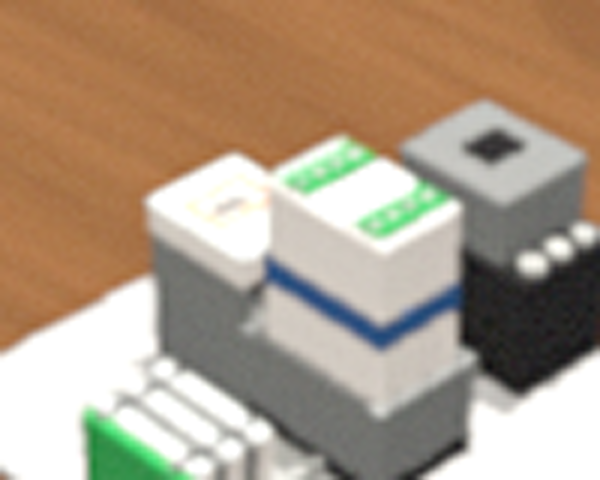

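```bash
python3 - <<'E'
from h import *
p=get_state()['ee_pos'];print(p)
for d in(-.0981,-.0231,-.0231+.08): 
    q=proj("scene",p+[0,0,d])[0];print(d,q,(q[::-1]+.5-[340,160])*3.7)
print(proj("top",[.5857,.2956,.085]),proj("scene",[.5857,.2956,.085]))
b=get_image("scene")
im=cv2.resize(b[190:330,360:440,::-1],None,fx=7,fy=7,interpolation=cv2.INTER_CUBIC)
cv2.imwrite("pics/g10.png",im[:600]);cv2.imwrite("pics/g10b.png",im[400:])
E
```

```text
[0.58531158 0.29209684 0.23426031]
-0.0981 [269.63171987 399.81267104] [223.15688286 407.48736354]
-0.0231 [231.98166031 405.08387119] [242.66032341 268.18214314]
0.056900000000000006 [187.32231738 411.33640672] [265.79470486 102.94257431]
[[199.54721867 141.03751825]] [[294.39372522 398.162412  ]]
```

View pics/g10.png

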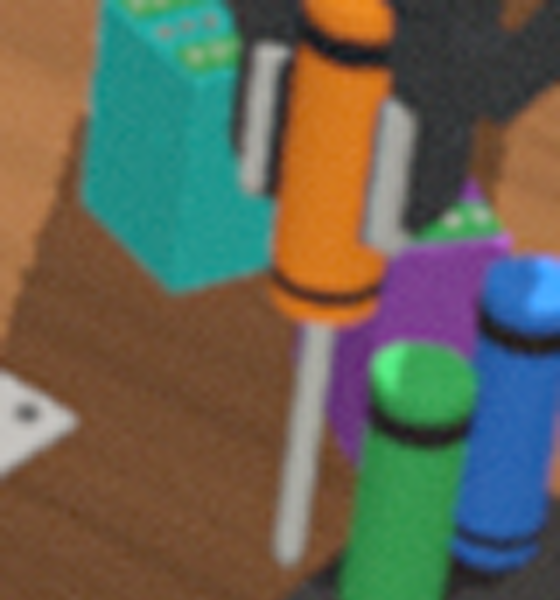

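View pics/g10b.png

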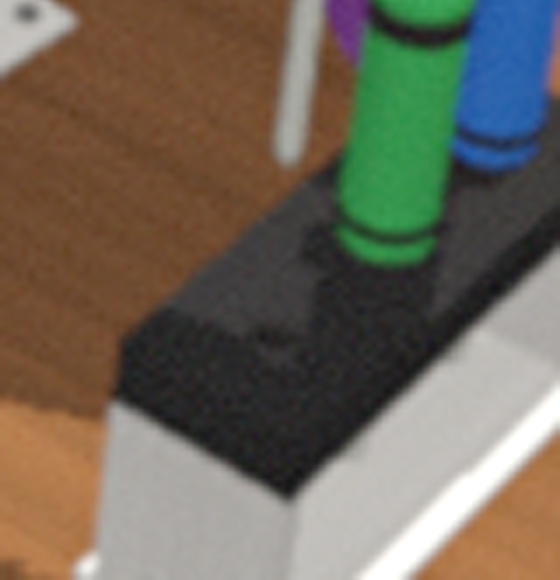

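```bash
python3 -m handwheel '[{"delta_pos":[0.02,0.0021,0.0004],"dr":[0,0,0],"gripper":0.0},{"delta_pos":[0.02,0,0],"dr":[0,0,0],"gripper":0.0},{"delta_pos":[0.006,0,0],"dr":[0,0,0],"gripper":0.0},{"delta_pos":[0,0,0],"dr":[0,0,0],"gripper":0.0}]'
python3 - <<'E'
from h import *
b=get_image("scene");s=get_state();p=s['ee_pos'];print(p,s['contact_force'],s['t'])
im=cv2.resize(b[250:320,360:440,::-1],None,fx=8,fy=8,interpolation=cv2.INTER_CUBIC)
cv2.imwrite("pics/g11.png",im);print((proj("scene",p-[0,0,.0981])[0][::-1]+.5-[360,250])*8)
a=cv2.imread("pics/g4t.png");cv2.imwrite("pics/g11t.png",cv2.resize(a[180:270,120:180],None,fx=6,fy=6,interpolation=cv2.INTER_CUBIC))
E
```

```text
t: 12.75
ee_pos: [0.5855, 0.2952, 0.1871]
tcp_rot: [[-0.001, -0.0, 1.0], [-0.001, 1.0, 0.0], [-1.0, -0.001, -0.001]]
contact_force: [0.1, -0.4, -0.6]
opening: 0.0227
[0.58574962 0.29532564 0.1879284 ] [ 0.5433229  -0.1449237  -0.64947505] 12.8
[310.50666755 341.29690566]
```

View pics/g11.png

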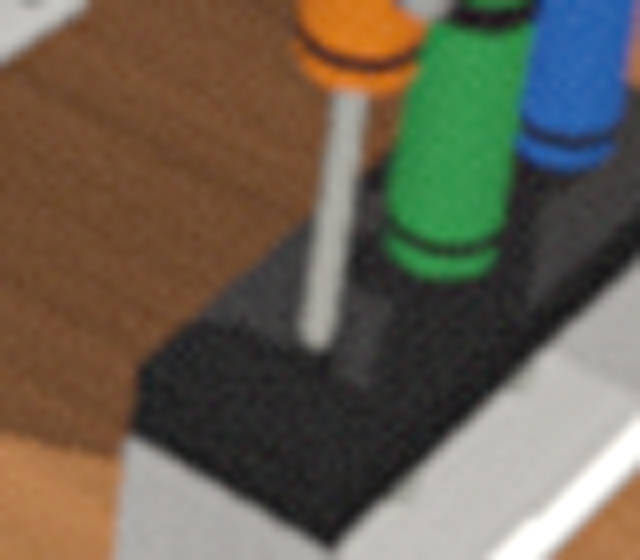

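View pics/g11t.png

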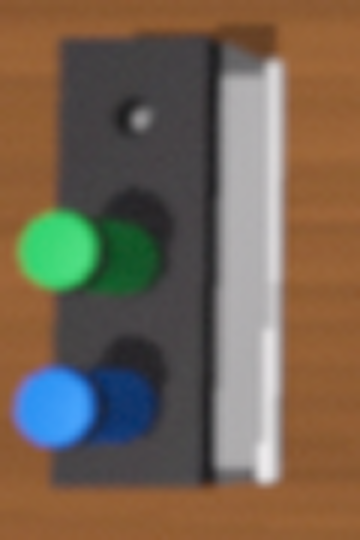

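```bash
python3 -m handwheel '[{"delta_pos":[0.003,-0.0008,0],"dr":[0,0,0],"gripper":0.0},{"delta_pos":[0.004,0,0],"dr":[0,0,0],"gripper":0.0},{"delta_pos":[0.004,0,0],"dr":[0,0,0],"gripper":0.0}]'|grep -E "ee|force"
python3 -m handwheel '[{"delta_pos":[0.004,0,0],"dr":[0,0,0],"gripper":0.0},{"delta_pos":[0.004,0,0],"dr":[0,0,0],"gripper":0.0}]'|grep -E "ee|force"
```

```text
ee_pos: [0.5857, 0.2945, 0.1767]
contact_force: [0.5, -0.3, -1.4]
ee_pos: [0.5857, 0.2945, 0.1686]
contact_force: [-0.1, 0.1, -1.0]
```

```bash
python3 -m handwheel '[{"delta_pos":[0.012,0,0],"dr":[0,0,0],"gripper":0.0},{"delta_pos":[0.02,0,0],"dr":[0,0,0],"gripper":0.0},{"delta_pos":[0.018,0,0],"dr":[0,0,0],"gripper":0.0},{"delta_pos":[0.004,0,0],"dr":[0,0,0],"gripper":0.0},{"delta_pos":[0.003,0,0],"dr":[0,0,0],"gripper":0.0}]'|grep -E "ee|force"
python3 -m handwheel '[{"delta_pos":[0.0015,0,0],"dr":[0,0,0],"gripper":0.0},{"delta_pos":[0,0,0],"dr":[0,0,0],"gripper":0.0}]'|grep -E "ee|force"
```

```text
ee_pos: [0.5858, 0.2945, 0.1118]
contact_force: [1.3, 0.3, -0.9]
ee_pos: [0.5858, 0.2946, 0.1108]
contact_force: [-0.1, 0.0, -0.1]
```

```bash
python3 -m handwheel '[{"delta_pos":[0.0015,0,0],"dr":[0,0,0],"gripper":0.0}]'|grep -E "ee|force"
```

```text
ee_pos: [0.5859, 0.2946, 0.1094]
contact_force: [0.1, 0.9, -0.8]
```

```bash
python3 -m handwheel '[{"delta_pos":[0.001,0,0],"dr":[0,0,0],"gripper":0.0}]'|grep -E "ee|force"
```

```text
ee_pos: [0.5858, 0.2945, 0.1081]
contact_force: [-0.3, -2.0, 8.7]
```

```bash
python3 -m handwheel '[{"delta_pos":[0.0008,0,0],"dr":[0,0,0],"gripper":0.0}]'|grep -E "ee|force"
```

```text
ee_pos: [0.5859, 0.2945, 0.1081]
contact_force: [-4.8, -2.3, 12.0]
```

Seated on the rack. Release and rise.

```bash
python3 -m handwheel '[{"delta_pos":[-0.001,0,0],"dr":[0,0,0],"gripper":0.04},{"delta_pos":[0,0,0],"dr":[0,0,0],"gripper":0.06},{"delta_pos":[0,0,0],"dr":[0,0,0],"gripper":0.06},{"delta_pos":[0,0,0],"dr":[0,0,0],"gripper":0.06}]'
python3 -m handwheel '[{"delta_pos":[-0.02,0,0],"dr":[0,0,0],"gripper":0.06},{"delta_pos":[-0.05,0,0],"dr":[0,0,0],"gripper":0.06},{"delta_pos":[-0.05,0,0],"dr":[0,0,0],"gripper":0.06}]'
```

```text
t: 15.18
ee_pos: [0.5857, 0.2945, 0.108]
tcp_rot: [[-0.0, -0.0, 1.0], [-0.0, 1.0, 0.0], [-1.0, -0.0, -0.0]]
contact_force: [0.3, 0.1, -0.2]
opening: 0.0601
t: 15.55
ee_pos: [0.5855, 0.2944, 0.231]
tcp_rot: [[0.001, -0.0, 1.0], [0.0, 1.0, 0.0], [-1.0, 0.0, 0.001]]
contact_force: [1.0, -0.3, 0.1]
opening: 0.0602
```

```bash
python3 - <<'E'
from h import *
s=get_state();print(s['q'],s['ee_pos'],s['t'])
b=get_image("scene");cv2.imwrite("pics/h1.png",cv2.resize(b[150:330,230:460,::-1],None,fx=3.4,fy=3.4,interpolation=cv2.INTER_CUBIC)[:600])
E
```

```text
[ 4.27001991e-01  7.32835485e-02  1.48777246e+00  4.54034332e-06
  1.57988349e+00 -1.14397912e+00] [0.58554622 0.29443893 0.23101189] 15.55
```

View pics/h1.png

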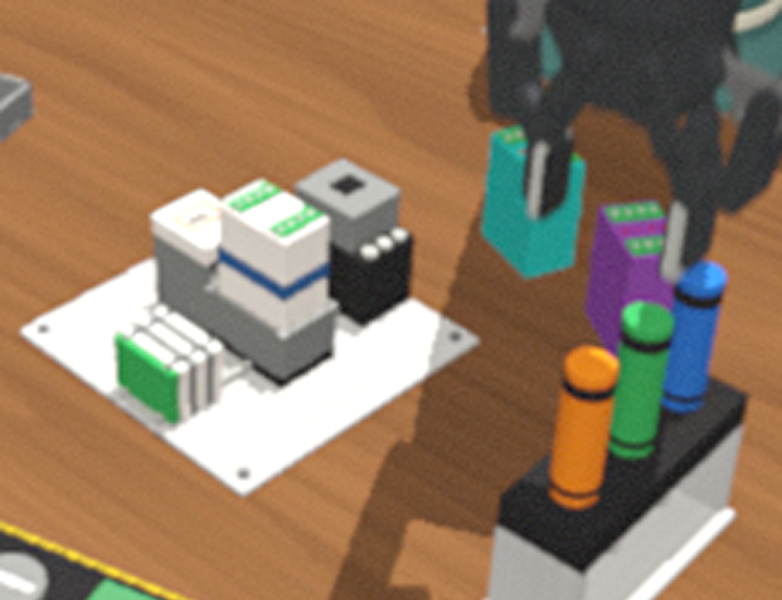

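```bash
python3 -m handwheel '[{"delta_pos":[0,-0.05,-0.012],"dr":[0,0,0],"gripper":0.06},{"delta_pos":[0,-0.05,-0.012],"dr":[0,0,0],"gripper":0.06},{"delta_pos":[0,-0.05,-0.012],"dr":[0,0,0],"gripper":0.06},{"delta_pos":[0,-0.05,-0.012],"dr":[0,0,0],"gripper":0.06},{"delta_pos":[0,-0.047,-0.011],"dr":[0,0,0],"gripper":0.06}]'
python3 -m handwheel '[{"delta_pos":[0,0,0],"dr":[0.18,0,0],"gripper":0.06},{"delta_pos":[0,0,0],"dr":[0.18,0,0],"gripper":0.06},{"delta_pos":[0,0,0],"dr":[0.18,0,0],"gripper":0.06},{"delta_pos":[0,0,0],"dr":[0.18,0,0],"gripper":0.06},{"delta_pos":[0,0,0],"dr":[0.18,0,0],"gripper":0.06}]' >/dev/null
python3 -m handwheel '[{"delta_pos":[0,0,0],"dr":[0.185,0,0],"gripper":0.06},{"delta_pos":[0,0,0],"dr":[0.185,0,0],"gripper":0.06},{"delta_pos":[0,0,0],"dr":[0.185,0,0],"gripper":0.06},{"delta_pos":[0,0,0],"dr":[0.185,0,0],"gripper":0.06},{"delta_pos":[0,0,0],"dr":[0,0,0],"gripper":0.06}]'
```

```text
t: 16.23
ee_pos: [0.5262, 0.046, 0.2296]
tcp_rot: [[0.002, -0.0, 1.0], [-0.0, 1.0, 0.0], [-1.0, -0.0, 0.002]]
contact_force: [1.8, -0.1, 0.1]
opening: 0.0597
t: 17.48
ee_pos: [0.5268, 0.0475, 0.2292]
tcp_rot: [[0.001, 0.998, -0.068], [0.0, -0.068, -0.998], [-1.0, 0.001, -0.0]]
contact_force: [-0.0, 0.9, -1.1]
opening: 0.0599
```

```bash
python3 -m handwheel '[{"delta_pos":[0.04,0,0],"dr":[0,0,0],"gripper":0.06},{"delta_pos":[0.045,0,0],"dr":[0,0,0],"gripper":0.06},{"delta_pos":[0.017,0,0],"dr":[0,0,0],"gripper":0.06},{"delta_pos":[0,0,0],"dr":[0,0,0],"gripper":0.06}]'
python3 - <<'E'
from h import *
b=get_image("scene");s=get_state();p=s['ee_pos'];print(p,s['t'])
im=cv2.resize(b[170:270,250:350,::-1],None,fx=6,fy=6,interpolation=cv2.INTER_CUBIC);cv2.imwrite("pics/h2.png",im)
Y=s['tcp_rot'][:,1]
z=lambda P:(proj("scene",P)[0][::-1]+.5-[250,170])*6
for d in(-.03,.03):print(z(p+d*Y+[0,0,.006]))
c=np.array([.527,.047,.107]);X=np.array([.07,.998,0]);Yy=np.array([-.998,.07,0])
for a,b_ in((1,1),(1,-1),(-1,-1),(-1,1)):print(a,b_,z(c+a*.028*X+b_*.018*Yy))
E
```

```text
t: 17.98
ee_pos: [0.5267, 0.0475, 0.1263]
tcp_rot: [[-0.001, 0.998, -0.067], [-0.0, -0.067, -0.998], [-1.0, -0.001, 0.0]]
contact_force: [-0.8, -0.3, 0.3]
opening: 0.0601
[0.5272176  0.04751177 0.12746593] 18.025
[424.60702546 150.20426024]
[292.40127926 219.80650486]
1 1 [457.61232256 265.04029754]
1 -1 [379.00299352 308.8398148 ]
-1 -1 [259.40382481 237.58239046]
-1 1 [337.63622829 196.51685787]
```

View pics/h2.png

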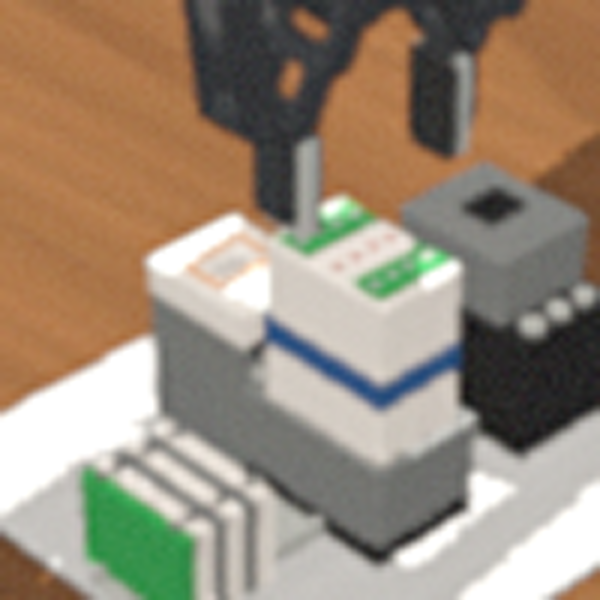

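```bash
python3 -m handwheel '[{"delta_pos":[0.02,0,0],"dr":[0,0,0],"gripper":0.06},{"delta_pos":[0.025,0,0],"dr":[0,0,0],"gripper":0.06},{"delta_pos":[0.011,0,0],"dr":[0,0,0],"gripper":0.06},{"delta_pos":[0,0,0],"dr":[0,0,0],"gripper":0.05},{"delta_pos":[0,0,0],"dr":[0,0,0],"gripper":0.042}]'
python3 -m handwheel '[{"delta_pos":[0,0,0],"dr":[0,0,0],"gripper":0.04}]'
python3 -m handwheel '[{"delta_pos":[0,0,0],"dr":[0,0,0],"gripper":0.037}]'
python3 -m handwheel '[{"delta_pos":[0,0,0],"dr":[0,0,0],"gripper":0.036}]'
```

```text
t: 18.65
ee_pos: [0.5272, 0.0475, 0.0711]
tcp_rot: [[0.001, 0.998, -0.069], [0.0, -0.069, -0.998], [-1.0, 0.001, -0.0]]
contact_force: [0.5, -0.1, 0.5]
opening: 0.0417
t: 18.77
ee_pos: [0.5272, 0.0475, 0.071]
tcp_rot: [[0.001, 0.998, -0.069], [0.0, -0.069, -0.998], [-1.0, 0.001, -0.0]]
contact_force: [-0.5, -0.4, 1.1]
opening: 0.0396
t: 18.9
ee_pos: [0.527, 0.0475, 0.0706]
tcp_rot: [[0.001, 0.998, -0.069], [0.0, -0.069, -0.998], [-1.0, 0.001, -0.0]]
contact_force: [-0.5, -0.6, 0.8]
opening: 0.0367
t: 19.02
ee_pos: [0.527, 0.0475, 0.0705]
tcp_rot: [[0.001, 0.998, -0.069], [0.0, -0.069, -0.998], [-1.0, 0.001, -0.0]]
contact_force: [1.7, 0.2, 1.5]
opening: 0.0359
```

```bash
python3 -m handwheel '[{"delta_pos":[0,0,0],"dr":[0,0,0],"gripper":0.02},{"delta_pos":[0,0,0],"dr":[0,0,0],"gripper":0.0},{"delta_pos":[0,0,0],"dr":[0,0,0],"gripper":0.0}]'
python3 -m handwheel '[{"delta_pos":[-0.003,0,0],"dr":[0,0,0],"gripper":0.0},{"delta_pos":[-0.006,0,0],"dr":[0,0,0],"gripper":0.0}]'
```

```text
t: 19.4
ee_pos: [0.5271, 0.0475, 0.0706]
tcp_rot: [[0.001, 0.998, -0.069], [0.0, -0.069, -0.998], [-1.0, 0.001, -0.0]]
contact_force: [0.2, -0.4, 6.3]
opening: 0.0354
t: 19.65
ee_pos: [0.5263, 0.0475, 0.0788]
tcp_rot: [[-0.001, 0.998, -0.069], [-0.0, -0.069, -0.998], [-1.0, -0.001, 0.0]]
contact_force: [-0.1, 0.0, -1.1]
opening: 0.0356
```

```bash
python3 -m handwheel '[{"delta_pos":[-0.012,0,0],"dr":[0,0,0],"gripper":0.0},{"delta_pos":[-0.016,0,0],"dr":[0,0,0],"gripper":0.0},{"delta_pos":[-0.02,0,0],"dr":[0,0,0],"gripper":0.0},{"delta_pos":[-0.02,0,0],"dr":[0,0,0],"gripper":0.0},{"delta_pos":[-0.008,0,0],"dr":[0,0,0],"gripper":0.0}]'
python3 - <<'E'
from h import *
b=get_image("scene");s=get_state();p=s['ee_pos'];print(p,s['t'],s['contact_force'])
im=cv2.resize(b[150:270,230:350,::-1],None,fx=5,fy=5,interpolation=cv2.INTER_CUBIC);cv2.imwrite("pics/h3.png",im)
E
```

```text
t: 20.27
ee_pos: [0.5273, 0.0475, 0.1572]
tcp_rot: [[0.002, 0.998, -0.069], [0.0, -0.069, -0.998], [-1.0, 0.002, -0.0]]
contact_force: [-0.6, 0.5, -2.1]
opening: 0.0356
[0.52730549 0.04749621 0.15736063] 20.325 [-0.5000299  -0.15723466  0.08213098]
```

View pics/h3.png

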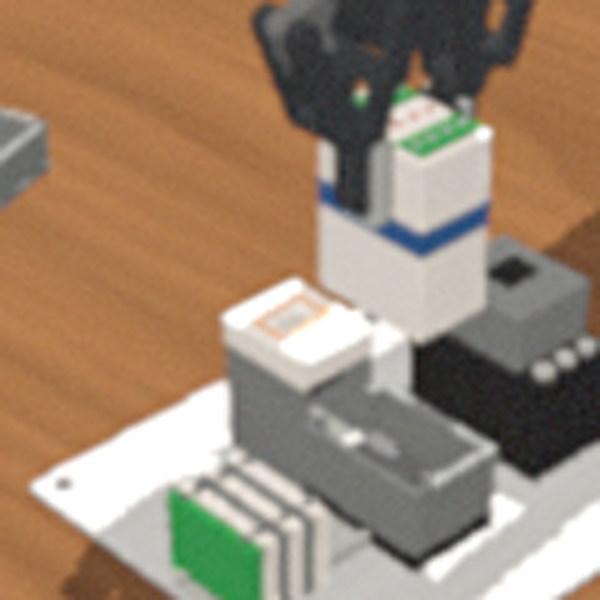

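```bash
python3 -m handwheel '[{"delta_pos":[0,0.002,0.03],"dr":[0,0,0],"gripper":0.0},{"delta_pos":[0,0.0025,0.055],"dr":[0,0,0],"gripper":0.0},{"delta_pos":[0,0.0025,0.055],"dr":[0,0,0],"gripper":0.0},{"delta_pos":[0,0.0025,0.055],"dr":[0,0,0],"gripper":0.0},{"delta_pos":[0,0.0025,0.055],"dr":[0,0,0],"gripper":0.0}]'
python3 -m handwheel '[{"delta_pos":[0,0.002,0.055],"dr":[0,0,0],"gripper":0.0},{"delta_pos":[0,0.001,0.04],"dr":[0,0,0],"gripper":0.0},{"delta_pos":[0,0.001,0.021],"dr":[0,0,0],"gripper":0.0},{"delta_pos":[0.02,0,0],"dr":[0,0,0],"gripper":0.0},{"delta_pos":[0.02,0,0],"dr":[0,0,0],"gripper":0.0}]'
python3 - <<'E'
from h import *
b=get_image("scene");s=get_state();p=s['ee_pos'];print(p,s['t'],s['contact_force'])
im=cv2.resize(b[100:230,140:280,::-1],None,fx=4.5,fy=4.5,interpolation=cv2.INTER_CUBIC);cv2.imwrite("pics/h4.png",im)
E
```

```text
t: 20.95
ee_pos: [0.521, -0.2045, 0.1547]
tcp_rot: [[-0.0, 0.998, -0.069], [0.0, -0.069, -0.998], [-1.0, -0.0, -0.0]]
contact_force: [0.2, 0.6, -1.2]
opening: 0.0352
t: 21.58
ee_pos: [0.5174, -0.3176, 0.1132]
tcp_rot: [[-0.001, 0.998, -0.068], [0.001, -0.068, -0.998], [-1.0, -0.001, -0.001]]
contact_force: [0.8, -0.3, -1.6]
opening: 0.0352
[ 0.51648362 -0.31686526  0.11010632] 21.625 [-0.38143921  1.59524569 -5.8933744 ]
```

View pics/h4.png

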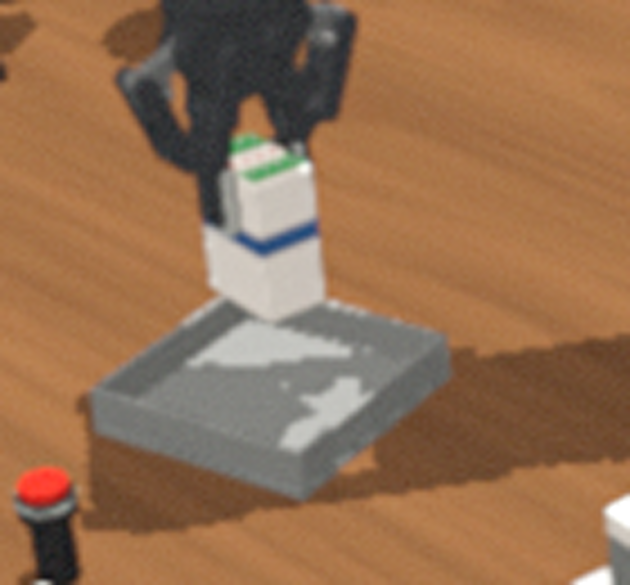

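```bash
python3 -m handwheel '[{"delta_pos":[0.02,0,0],"dr":[0,0,0],"gripper":0.0},{"delta_pos":[0.02,0,0],"dr":[0,0,0],"gripper":0.0},{"delta_pos":[0.014,0,0],"dr":[0,0,0],"gripper":0.0},{"delta_pos":[0.003,0,0],"dr":[0,0,0],"gripper":0.0},{"delta_pos":[0,0,0],"dr":[0,0,0],"gripper":0.0}]'
```

```text
t: 22.25
ee_pos: [0.5176, -0.3189, 0.0583]
tcp_rot: [[0.0, 0.998, -0.069], [-0.0, -0.069, -0.998], [-1.0, 0.0, 0.0]]
contact_force: [0.1, -0.0, -1.0]
opening: 0.0353
```

```bash
python3 -m handwheel '[{"delta_pos":[0.003,0,0],"dr":[0,0,0],"gripper":0.0},{"delta_pos":[0.003,0,0],"dr":[0,0,0],"gripper":0.0}]'|grep -E "ee|force"
python3 -m handwheel '[{"delta_pos":[0.002,0,0],"dr":[0,0,0],"gripper":0.0}]'|grep -E "ee|force"
```

```text
ee_pos: [0.5176, -0.3189, 0.0524]
contact_force: [-0.3, 0.7, -2.3]
ee_pos: [0.5175, -0.3188, 0.05]
contact_force: [-0.4, 0.2, -2.1]
```

```bash
python3 -m handwheel '[{"delta_pos":[0.001,0,0],"dr":[0,0,0],"gripper":0.0}]'|grep -E "ee|force"
python3 -m handwheel '[{"delta_pos":[0.001,0,0],"dr":[0,0,0],"gripper":0.0}]'|grep -E "ee|force"
```

```text
ee_pos: [0.5174, -0.3187, 0.049]
contact_force: [0.4, 0.5, -2.2]
ee_pos: [0.5176, -0.3188, 0.0487]
contact_force: [-4.3, 4.0, 11.1]
```

Touched down. Release and withdraw.

```bash
python3 -m handwheel '[{"delta_pos":[0,0,0],"dr":[0,0,0],"gripper":0.045},{"delta_pos":[0,0,0],"dr":[0,0,0],"gripper":0.06},{"delta_pos":[0,0,0],"dr":[0,0,0],"gripper":0.065},{"delta_pos":[0,0,0],"dr":[0,0,0],"gripper":0.065}]'
python3 -m handwheel '[{"delta_pos":[-0.02,0,0],"dr":[0,0,0],"gripper":0.065},{"delta_pos":[-0.05,0,0],"dr":[0,0,0],"gripper":0.065},{"delta_pos":[-0.06,0,0],"dr":[0,0,0],"gripper":0.065},{"delta_pos":[-0.03,0,0],"dr":[0,0,0],"gripper":0.065}]'
python3 -m handwheel '[{"delta_pos":[0,-0.04,0],"dr":[0,0,0],"gripper":0.065},{"delta_pos":[0,-0.04,0],"dr":[0,0,0],"gripper":0.065},{"delta_pos":[0,-0.03,0],"dr":[0,0,0],"gripper":0.065},{"delta_pos":[0,0,0],"dr":[0,0,0],"gripper":0.065},{"delta_pos":[0,0,0],"dr":[0,0,0],"gripper":0.065}]'
python3 - <<'E'
from h import *
b=get_image("scene");a=get_image("top");s=get_state();print(s['ee_pos'],s['t'],s['contact_force'])
cv2.imwrite("pics/f1.png",b[:,:,::-1]);cv2.imwrite("pics/f1t.png",a[:,:,::-1])
cv2.imwrite("pics/f2.png",np.hstack([cv2.resize(b[100:230,140:280,::-1],(430,400)),cv2.resize(b[215:345,360:460,::-1],(308,400))]))
for n,z in (("module_center",.044),("driver_grip",.125)):
  for c in("scene","top"):
    for m in mark_of(c,n)[:4]: print(n,c,round(m['score'],2),onz(c,m['location'],z).round(4))
E
```

```text
t: 23.38
ee_pos: [0.5175, -0.3187, 0.0481]
tcp_rot: [[0.0, 0.998, -0.069], [-0.0, -0.069, -0.998], [-1.0, 0.0, 0.0]]
contact_force: [-0.2, -0.3, 0.9]
opening: 0.0654
t: 23.88
ee_pos: [0.518, -0.3191, 0.2136]
tcp_rot: [[0.004, 0.998, -0.069], [-0.003, -0.069, -0.998], [-1.0, 0.004, 0.003]]
contact_force: [0.4, -0.3, -0.5]
opening: 0.0654
t: 24.5
ee_pos: [0.4082, -0.3113, 0.2092]
tcp_rot: [[0.001, 0.998, -0.069], [-0.001, -0.069, -0.998], [-1.0, 0.001, 0.001]]
contact_force: [-0.6, 0.5, 0.5]
opening: 0.0649
[ 0.40836884 -0.31118896  0.20845489] 24.6 [ 0.46554977  0.67934314 -0.30262171]
module_center scene 0.91 [0.3733 0.2024 0.044 ]
module_center scene 0.82 [ 0.5163 -0.3131  0.044 ]
module_center scene 0.65 [0.3404 0.1018 0.044 ]
module_center top 0.96 [0.367  0.1932 0.044 ]
module_center top 0.93 [0.334 0.098 0.044]
module_center top 0.83 [ 0.5104 -0.315   0.044 ]
driver_grip scene 0.68 [0.5902 0.2907 0.125 ]
driver_grip scene 0.17 [ 0.7673 -0.143   0.125 ]
driver_grip top 0.7 [0.5847 0.2902 0.125 ]
```

View pics/f1.png

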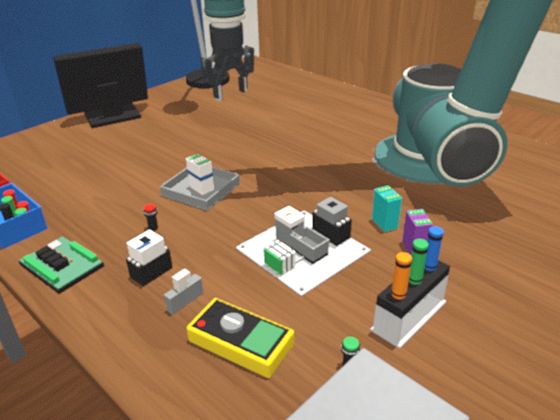

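View pics/f1t.png

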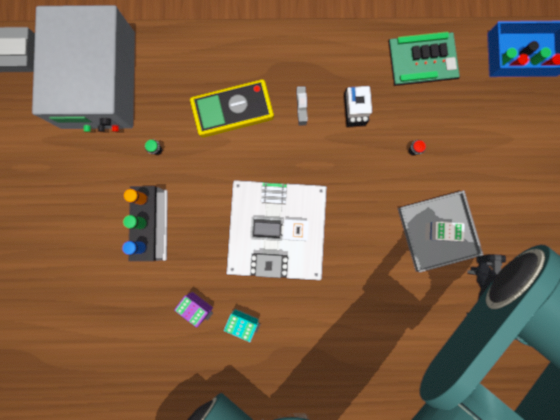

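View pics/f2.png

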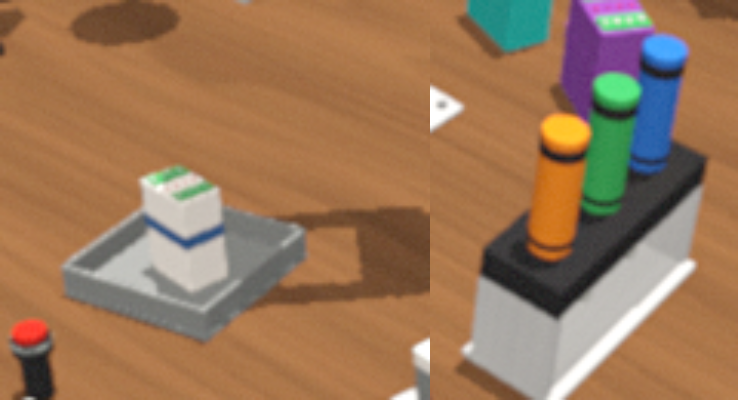

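The final pictures show the module upright near the tray's middle (top view about row 231, col 449) and the driver upright in its hole (orange cap at row 196, col 130, the same pixel as at the start). The bystanders have not moved, and the arm is clear.

```bash
python3 - <<'E'
from cell import *
print(sign_off())
E
```

```text
the job is handed in; nothing more can be done
None
```

The relay module is out and standing upright in the grey tray, the orange driver is back in its hole in the rack, and the job is handed in at about t = 25 s.

- **Release:** I lowered the driver's rod down the slot and met the latch tab about 23 mm below the mouth. I pressed in steps of 1 mm or less. The wrist reading peaked at 11.2 N, or about 12 N allowing for the sensor's zero offset, well under the 18 N limit. The force then dropped to 7 N and the picture showed the module had sprung up.
- **Driver and module:** The driver went back until its handle rested on the rack. I then drew the module straight up out of the bay and set it down in the tray.
- **Final pictures:** Both stand upright, and the module is within about 10 mm of the tray's centre. The bystanders and the purple and turquoise look-alikes look unmoved, and the gripper is clear of everything.
- **Disagreements:** The two cameras differed by 2–4 mm, so I fixed the slot and hole positions by comparing the rod with the slot in the scene picture. Where one move repeated several times, I ran three 1 mm steps of the slot descent in a shell loop instead of typing each call. The moves were otherwise typed by hand.

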